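Close-pack brass hex blanks in the lathe tray

ROBOT

A 6-joint arm with a two-finger parallel gripper is mounted at the origin on the work surface. World frame = base frame: x ahead of the robot, y to its left, z up, the work surface at z = 0. Lengths are in mm, angles in rad, forces in N, time in s.
With the tool pointing down it reaches from about 275 to 750 mm from the base axis. Payload 10.2 kg.
Tool frame: the origin (TCP) lies between the finger pads; the fingertips stand 19 mm ahead of it and the grasp point (between the pads) is the TCP; z points along the fingers, y is the line along which they close (so a half turn about z gives the same grasp; the last joint's range is limited). The gripper opens to 85 mm and grips with 20 to 120 N. Pads are 22 mm wide; open, the fingers measure 114 mm over their backs; the gripper's body (76 mm by 85 mm) begins 54 mm behind the grasp point. The pads swing forward as they close: fully open they stand 13 mm farther back than shut.
Start: joints at [-1.329, 0.313, 1.498, -0, 1.331, -0.223], TCP at [235.317, -469.316, 250.294] pointing down, gripper open.
Joint ranges: [-2.94, 2.94], [-0.97, 2.17], [0.19, 2.56], [-1.23, 4.37], [0.02, 3.11], [-2.88, 2.88]. Speed limits (rad/s): [2.39, 2.39, 3.01, 3.14, 3.14, 3.14].

INTERFACE

Orientations are given as a unit quaternion [w, x, y, z].
In Python, from rig import sense, capture, finish_job gives the robot as it stands. The module is installed in compiled form; this text tells all that it offers.
- The arm moves only by the tool move_arm, never from a script. Its argument "moves" is a list of rows, each an object with "turn": the turn, a rotation vector about the tool's x, y, z in rad, a list of three; "translation": the shift along the tool's x, y, z in mm, a list of three; "hand": the opening, from 0 (shut) to 1 (fully open). In form: [{"turn": [wx, wy, wz], "translation": [x, y, z], "hand": hand}, ...]. A call has 1 to 10 rows; each row shifts and turns the commanded pose from where the row before left it, along the tool's axes as they then stand; what a row does not reach is not made up. A row lasts 1/12 s, in which the tool goes at most 41.7 mm and 7.16 degrees, less where a joint would pass 70% of its speed; a pose out of reach is approached as far as the arm can. A call with a gripper value outside its range is refused whole. The fingers move at their own pace and stop on an object; "grip_force" is the grip in N (left out, the last holds). Time passes only in rows, so rows that do not move let the fingers close. It gives the time, the measured TCP pose, the force, the opening and the grip force at its end, in the units of the state.
- sense(): the state, without advancing time (a new reading comes with each control period).
- capture(name): name is "side" or "top" or "wrist"; returns a dict with "image" (480x640x3 uint8, blue, green, red), "z_map" (480x640 float32, mm along the optical axis (not along the pixel's ray), 0 where there is no reading), "vertical_fov" (degrees; the focal length in pixels is half the picture's height over the tangent of half this angle, whatever the lens; pixels are square), "cx", "cy" (the principal point, pixels), "k1" (the pictures are not rectified: a ray, as slopes to the right and down, at radius r is drawn at 1 + k1 r^2 times it, then the intrinsics apply), "R" (3x3) and "t" (3): a world point X has camera coordinates R X + t; the wrist camera has in their place "T_tool_cam" (4x4, takes a point from camera to tool coordinates, whose origin is the TCP and whose axes are the flange's). Camera axes: x right, y down, z forward; pixel columns grow to the right and rows downward; lengths in mm; the calibration is good to about 2 mm. A picture is of the moment at which its call begins: read the wrist's pose just before it.
- finish_job(): hands the job in; it is judged then, once.
The state is a dict: "time_s": time; "joints": joint angles; "dq": joint speeds; "tau": joint torques, N m; "eef_pos": TCP position; "ee_rot": TCP orientation; "force": force on the tool from outside, world axes, zero at the start; "wrist_torque": the same for the moment, N m; "grip_width": opening from 0.0 (shut) to 1.0 (fully open); "grip_force": force on a finger pad.
Only numpy, scipy, OpenCV 4.12 (cv2) and the standard library are available. Lean on these libraries where they do the work, as an engineer would, in place of code of your own. Each camera call takes 0.05 s, during which the arm holds its last target. There are 200 camera calls.

TASK

One brass hex blank already sits in the far left corner of the tray; leave it there and slide the other two up to it, flat on the tray floor without lifting them, so that the three pack tightly in a triangle with flat faces touching: one beside it along the far fence, the other nested in the notch in front of those two. Once they are packed, slide the red stop up snug against the row to hold it, and leave everything else on the bench and the two nylon pads where they are.

Things in the scene. Friction and masses are not known exactly. Their poses are not given: they have to be found in the camera images.
- tray: aluminium tray with blue fences, fixed, 225 (x) by 310 mm (y). Origin: underneath its centre; x to the far fence, y to the left fence, turned up to 13 degrees. Floor top at z = 4 mm. Inner faces: far fence x = +110, left fence y = +150 (tops at z = 20 mm), right fence y = -150 (top z = 14); 5 mm thick; open towards the robot
- nut_a: brass hexagon blank, dark drilled centre on top, lying flat: 50 mm across flats, 57.7 across corners, 28 tall, about 0.34 kg. Origin: centre of its underside, z up; flats face its own +y, -y and every 60 degrees on, corners +x, -x. This one stands in the far left corner, flat to the left fence, corner to the far fence; loose
- place_row (a point): empty spot on the tray floor: where the centre of the blank beside nut_a ends up, tray (81, 75) mm; nut_a sits at (81, 125). Packed, flats face tray +y and -y
- place_notch (a point): empty spot on the tray floor: where the centre of the nested blank ends up, tray (38, 100) mm
- nut_b: brass hexagon blank, dark drilled centre on top, lying flat: 50 mm across flats, 57.7 across corners, 28 tall, about 0.34 kg. Origin: centre of its underside, z up; flats face its own +y, -y and every 60 degrees on, corners +x, -x. Starts right of the middle, short of the far fence, turned up to 11 degrees from the packed direction
- nut_c: brass hexagon blank, dark drilled centre on top, lying flat: 50 mm across flats, 57.7 across corners, 28 tall, about 0.34 kg. Origin: centre of its underside, z up; flats face its own +y, -y and every 60 degrees on, corners +x, -x. Starts near left, turned up to 11 degrees; alike with nut_b: either may take either place
- stop (a joint): sliding red stop in the tray, value in m: 0 at the right end, grows as it slides to the left fence (tray +y), up to 0.19; starts at 0 to 0.02. Touching the finished row it reads 0.175. About 2.5 N of friction; it stays where it is left
- stop_face (a point): middle of the red stop's left face (which meets the blanks), 20 mm above the tray floor, at tray x = 80 mm, y = -125 mm + joint value. The stop is a block 54 mm along tray x, 14 mm thick (from this face to tray -y), top 40 mm above the floor; push it on its right (back) face, above the right fence
- pad_1: white nylon soft-jaw pad, 45 by 22 by 20 mm, loose in the near right part of the tray; bystander. Origin under its centre
- pad_2: second white nylon soft-jaw pad, like pad_1, beside it; bystander
- indicator: chrome dial indicator lying on its back, 58 mm dial, 16 mm thick, stem along its y, on the mat to the right; bystander. Origin under the dial
- magbase: black magnetic base, 58 by 50 by 55 mm with a 130 mm steel post, on the mat to the right; bystander. Origin under its centre
- tapwrench: steel tap wrench 200 mm long, lying on the mat beyond the tray; bystander. Origin under its middle
- oil: yellow oil bottle, 60 mm across, 150 mm tall, on the mat to the left; bystander. Origin under its centre
Mind the look-alikes: they are no part of the job. What is shaped like the nut_b but turquoise is not meant. Leave any pink look-alike of the nut_a alone.

How it is judged:
By the outcome, as a careful person would: the job done as asked, in the order asked, and still so for the second after the job is handed in, with the robot touching nothing.
It also fails if it takes over 72 s, if anything falls off the work surface, if the arm or the gripper's body presses on something with over 40 N, if the wrist force passes 120 N, or if a joint passes its speed limit or range.

## Working session

There is one attempt and no reset: what is moved stays moved. The work goes in short steps, Python scripts to look and compute and a tool call to move; the robot and the scene stay as the last step left them, time stands still between calls to the robot, and variables do not carry over. Pictures are saved under pics/ and viewed, at most 10 in all, crops included, and the job is handed in when it is done.

Besides the shell and the picture viewer there is one more tool, called after "Call:" as a command line: name --argument value ..., lists and objects as JSON in quotes. move_arm: Moves the arm, as the interface text tells. Its arguments: {"type":"object","properties":{"moves":{"type":"array","items":{"type":"object","properties":{"turn":{"type":"array","items":{"type":"number"}},"translation":{"type":"array","items":{"type":"number"}},"hand":{"type":"number"}}}},"grip_force":{"type":"number"}},"required":["moves"]}

```bash
mkdir -p pics
cat > h.py <<'E'
import numpy as np, cv2
from rig import sense, capture
def ray(c,u,v):
    f=240/np.tan(np.radians(c["vertical_fov"])/2)
    K=np.array([[f,0,c["cx"]],[0,f,c["cy"]],[0,0,1]])
    p=cv2.undistortPoints(np.array([[[u,v]]],float),K,np.array([c["k1"],0,0,0,0.]))[0,0]
    return np.array([p[0],p[1],1.])
def onplane(c,u,v,z):
    d=c["R"].T@ray(c,u,v); o=-c["R"].T@c["t"]
    return o+d*(z-o[2])/d[2]
E
python3 - <<'E'
from h import *
s=sense();print(s)
for n in("top","side"):
    c=capture(n);cv2.imwrite(f"pics/{n}0.png",c["image"])
    R=np.array(c["R"]);t=np.array(c["t"]);print(n,c["vertical_fov"],c["cx"],c["cy"],c["k1"],R.round(3).tolist(),(-R.T@t).round(0))
    import pickle;pickle.dump(c,open(n+"0.pkl","wb"))
E
```

```text
{'time_s': 0.0, 'joints': array([-1.32938748e+00,  3.13457224e-01,  1.49847833e+00,  1.42587814e-05,
        1.33099903e+00, -2.23409073e-01]), 'dq': array([ 4.69573835e-04, -1.68430498e-03, -1.35925272e-03, -3.87143940e-04,
        3.97136694e-04, -8.81499249e-05]), 'tau': array([ 3.18526045e-04, -4.12266576e+01, -2.59740239e+01, -1.83261309e-04,
        4.11510759e-03,  1.75310663e-05]), 'eef_pos': array([ 235.26394678, -469.05976413,  249.71583792]), 'ee_rot': array([-6.71001775e-04,  9.73114554e-01,  2.30320679e-01,  8.85431200e-07]), 'force': array([-0.32980626,  0.00712193, -0.25630745]), 'wrist_torque': array([ 0.00057417, -0.04166053,  0.03395895]), 'grip_force': 0.0, 'grip_width': 1.0023222696252625}
top 45.584271106654086 328.6999687881707 238.46535836068995 0.06041672383857823 [[0.004, -1.0, 0.031], [-0.997, -0.007, -0.074], [0.074, -0.031, -0.997]] [ 520.   25. 1309.]
side 49.55015104841875 324.74529162964234 241.18479249906363 -0.06794132582426612 [[0.987, -0.16, 0.023], [-0.082, -0.621, -0.78], [0.139, 0.768, -0.626]] [ 449. -861.  776.]
```

View pics/top0.png

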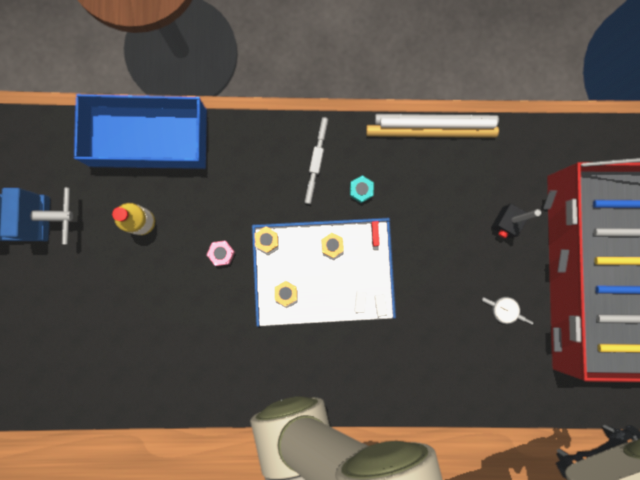

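View pics/side0.png

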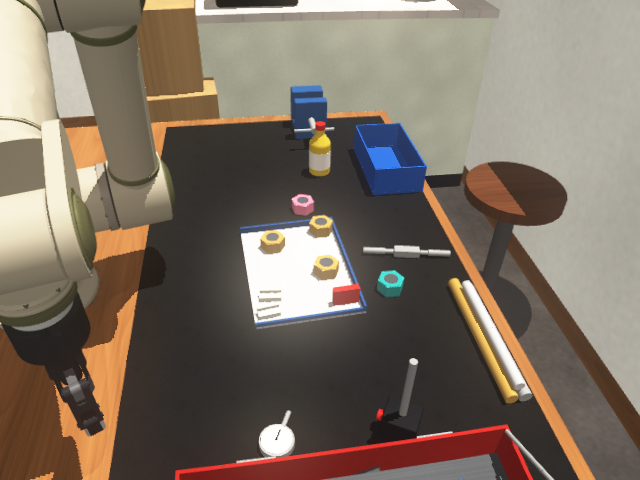

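The top view shows the tray spanning (253,222) to (394,318). nut_a is at (266,240), nut_b at (332,246), nut_c at (286,294), the stop at (376,234) and the pads near (370,300). The pink and turquoise look-alikes are outside the tray.

```bash
cat >> h.py <<'E'
def hexes(c,zt=32,lo=(8,80,60),hi=(30,255,255),amin=150):
    hsv=cv2.cvtColor(c["image"],cv2.COLOR_BGR2HSV)
    m=cv2.inRange(hsv,lo,hi)
    return m
E
python3 - <<'E'
from h import *
import pickle
c=pickle.load(open("top0.pkl","rb"))
hsv=cv2.cvtColor(c["image"],cv2.COLOR_BGR2HSV)
for (u,v) in [(266,232),(332,237),(286,285),(376,234),(255,290),(320,222)]: print(u,v,hsv[v,u],onplane(c,u,v,32).round(0))
m=cv2.inRange(hsv,(10,90,90),(32,255,255)); m[:215]=0;m[325:]=0;m[:,:250]=0;m[:,400:]=0
for k in cv2.findContours(m,cv2.RETR_EXTERNAL,cv2.CHAIN_APPROX_NONE)[0]:
    if cv2.contourArea(k)>80:
        (u,v),r=cv2.minEnclosingCircle(k); print("hex",u,v,r,cv2.contourArea(k),onplane(c,u,v,32).round(1))
b=cv2.inRange(hsv,(100,90,40),(130,255,255)); b[:210]=0;b[330:]=0;b[:,:245]=0;b[:,405:]=0
pts=[onplane(c,u,v,20)[:2] for v,u in np.argwhere(b)]
print(len(pts)); r=cv2.minAreaRect(np.array(pts,np.float32)); print(r)
E
```

```text
266 232 [ 22 113 237] [628. 126.  32.]
332 237 [ 24 118 244] [618. -22.  32.]
286 285 [ 25 122 245] [511.  80.  32.]
376 234 [  1 167 246] [ 626. -121.   32.]
255 290 [107 138 150] [499. 149.  32.]
320 222 [107 150 185] [652.   6.  32.]
hex 285.4148864746094 293.14892578125 12.094714164733887 379.5 [492.5  81.5  32. ]
hex 332.0 245.0 12.041694641113281 363.0 [600.2 -21.6  32. ]
hex 266.0 239.0 12.530064582824707 402.5 [612.7 126.   32. ]
988
((542.5369262695312, -2.4222869873046875), (228.61097717285156, 313.70672607421875), 3.425287961959839)
```

```bash
cat >> h.py <<'E'
from scipy.spatial.transform import Rotation as Ro
def tool():
    s=sense();q=s["ee_rot"];R=Ro.from_quat([q[1],q[2],q[3],q[0]]).as_matrix()
    return s,R
def wcam():
    s,R=tool();c=capture("wrist");T=np.array(c["T_tool_cam"])
    T2=np.eye(4);T2[:3,:3]=R;T2[:3,3]=s["eef_pos"];W=T2@T
    c["R"]=W[:3,:3].T;c["t"]=-W[:3,:3].T@W[:3,3];return c
def go(x,y,z=None,yaw=None):
    "remaining shift in present tool axes, and turn about tool z needed for tool-x at yaw(deg)"
    s,R=tool();p=s["eef_pos"];z=p[2] if z is None else z
    a=np.degrees(np.arctan2(R[1,0],R[0,0]))
    print("t",round(s["time_s"],2),"pos",p.round(1),"yaw",round(a,2),"F",s["force"].round(1),"grip",round(s["grip_width"],3),
     "shift",(R.T@(np.array([x,y,z])-p)).round(1),"turnz",None if yaw is None else round(np.radians(a-yaw),4))
E
python3 - <<'E'
from h import *
c=capture("wrist");print(np.array(c["T_tool_cam"]).round(2).tolist(),c["vertical_fov"])
go(470,0,400,3.4)
E
```

```text
[[0.0, -0.96, -0.29, 74.7], [1.0, 0.0, 0.0, -1.12], [-0.0, -0.29, 0.96, -124.96], [0.0, 0.0, 0.0, 1.0]] 67.3274014794909
t 0.15 pos [ 235.3 -469.1  249.9] yaw 26.63 F [-0.5 -0.1  0.8] grip 1.001 shift [ 420.1 -314.3 -149.7] turnz 0.4055
```

Call:
move_arm --moves '[{"translation":[34.5,-20.2,0],"turn":[0,0,0],"hand":1},{"translation":[34.5,-20.2,0],"turn":[0,0,0],"hand":1},{"translation":[34.5,-20.2,0],"turn":[0,0,0],"hand":1},{"translation":[34.5,-20.2,0],"turn":[0,0,0],"hand":1},{"translation":[34.5,-20.2,0],"turn":[0,0,0],"hand":1},{"translation":[34.5,-20.2,0],"turn":[0,0,0],"hand":1},{"translation":[34.5,-20.2,0],"turn":[0,0,0],"hand":1}]'

```text
time_s: 0.73
eef_pos: [388.4, -232.8, 250.3]
ee_rot: [-0.0, 0.973, 0.23, 0.0]
force: [0.2, -1.6, -0.6]
grip_width: 0.998
grip_force: 0.0
```

Call:
move_arm --moves '[{"translation":[34.5,-20.2,0],"turn":[0,0,0],"hand":1},{"translation":[34.5,-20.2,0],"turn":[0,0,0],"hand":1},{"translation":[34.5,-20.2,0],"turn":[0,0,0],"hand":1},{"translation":[34.5,-20.2,0],"turn":[0,0,0],"hand":1},{"translation":[34.5,-20.2,0],"turn":[0,0,0],"hand":1},{"translation":[34.5,-20.2,0],"turn":[0,0,0],"hand":1},{"translation":[34.5,-20.2,0],"turn":[0,0,0],"hand":1}]'

```text
time_s: 1.32
eef_pos: [541.0, 2.0, 250.1]
ee_rot: [-0.0, 0.973, 0.23, -0.0]
force: [-0.0, -1.1, 0.0]
grip_width: 0.998
grip_force: 0.0
```

Call:
move_arm --moves '[{"translation":[0,0,0],"turn":[0,0,0.1014],"hand":1},{"translation":[0,0,0],"turn":[0,0,0.1014],"hand":1},{"translation":[0,0,0],"turn":[0,0,0.1014],"hand":1},{"translation":[0,0,0],"turn":[0,0,0.1014],"hand":1},{"translation":[0,0,0],"turn":[0,0,0],"hand":1},{"translation":[0,0,0],"turn":[0,0,0],"hand":1},{"translation":[0,0,0],"turn":[0,0,0],"hand":1}]'

```text
time_s: 1.9
eef_pos: [540.3, -0.1, 250.2]
ee_rot: [-0.0, 1.0, 0.031, -0.0]
force: [-0.5, -0.5, 1.3]
grip_width: 0.998
grip_force: 0.0
```

Run:
```python
from h import *
import pickle
go(540,0,250,3.4)
c=wcam();cv2.imwrite("pics/w1.png",c["image"]);pickle.dump(c,open("w1.pkl","wb"))
```

```text
t 1.9 pos [ 5.403e+02 -1.000e-01  2.502e+02] yaw 3.55 F [-0.5 -0.5  1.3] grip 0.998 shift [-0.3 -0.1  0.2] turnz 0.0027
```

View pics/w1.png

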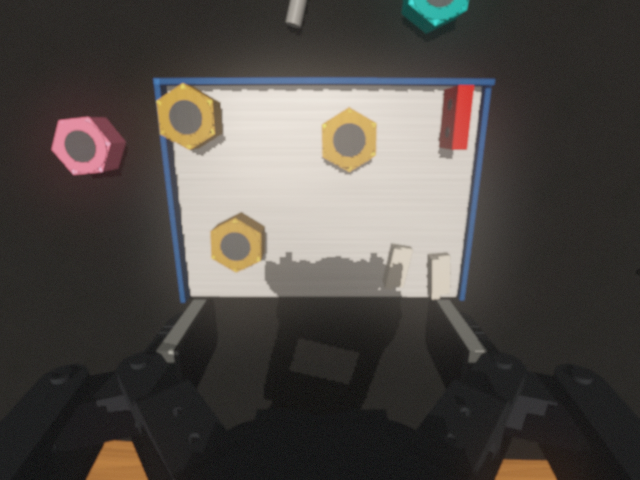

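The wrist view shows the tray clearly. nut_a is at (186,117), nut_b at (349,139), nut_c at (236,244), the stop at (460,117) and the pads at (400,265) and (440,275). I'll measure from this picture.

```bash
cat > meas.py <<'E'
from h import *
def P(c,pts,z): return np.array([onplane(c,u,v,z)[:2] for u,v in pts])
def nuts(c,seeds,ref):
    hsv=cv2.cvtColor(c["image"],cv2.COLOR_BGR2HSV);out=[]
    for n,(x,y) in seeds.items():
        q=c["R"]@np.array([x,y,32])+c["t"];f=240/np.tan(np.radians(c["vertical_fov"])/2)
        s=q[:2]/q[2];d=s*(1+c["k1"]*(s@s));u,v=d*f+[c["cx"],c["cy"]]
        g=cv2.inRange(hsv,(15,80,145),(32,255,255))
        lab=np.zeros_like(g);cv2.circle(lab,(int(u),int(v)),48,255,-1);g&=lab
        cs=cv2.findContours(g,cv2.RETR_CCOMP,cv2.CHAIN_APPROX_NONE);C=cs[0];H=cs[1][0]
        o=max((i for i in range(len(C)) if H[i][3]<0),key=lambda i:cv2.contourArea(C[i]))
        kids=[i for i in range(len(C)) if H[i][3]==o]
        W=P(c,C[o][:,0],32);hl=cv2.convexHull(W.astype(np.float32))[:,0]
        M=cv2.moments(hl.reshape(-1,1,2));ctr=np.array([M["m10"],M["m01"]])/M["m00"]
        hole=None
        if kids:
            k=max(kids,key=lambda i:cv2.contourArea(C[i]));hw=P(c,C[k][:,0],32).astype(np.float32)
            hole,hr=cv2.minEnclosingCircle(hw);m=cv2.moments(hw.reshape(-1,1,2));hole=np.array([m["m10"],m["m01"]])/m["m00"]
        r=hl-ctr;e=np.roll(hl,-1,0)-hl;L=np.linalg.norm(e,axis=1);a=np.arctan2(e[:,1],e[:,0])
        ang=np.degrees(np.angle((L*np.exp(6j*a)).sum()))/6   # edge direction mod 60
        rot=(ang-ref+30)%60-30   # edges at 0 => packed
        out.append((n,ctr,hole,rot));print(n,"hex",ctr.round(1),"hole",None if hole is None else hole.round(1),"rot vs tray",round(rot,1),"area",round(cv2.contourArea(hl)),"(2165)")
    return out
E
python3 - <<'E'
from meas import *
import pickle
c=pickle.load(open("w1.pkl","rb"));hsv=cv2.cvtColor(c["image"],cv2.COLOR_BGR2HSV)
b=cv2.inRange(hsv,(100,90,40),(125,255,255)).astype(bool)
far=[];far2=[]
for u in range(230,440,3):
    r=np.where(b[60:110,u])[0]
    if len(r): far.append((u,60+r.min()-.5));far2.append((u,60+r.max()+.5))
lf=[];lf2=[]
for v in range(165,290,3):
    r=np.where(b[v,140:200])[0]; 
    if len(r): lf.append((140+r.min()-.5,v));lf2.append((140+r.max()+.5,v))
rf=[];rf2=[]
for v in range(165,230,3):
    r=np.where(b[v,440:500])[0]
    if len(r): rf.append((440+r.max()+.5,v));rf2.append((440+r.min()-.5,v))
def L(pts,z):
    vx,vy,x,y=cv2.fitLine(P(c,pts,z).astype(np.float32),cv2.DIST_HUBER,0,.01,.01).ravel();return np.array([vx,vy]),np.array([x,y])
for n,p,z in(("far out",far,20),("far in@4",far2,4),("left out",lf,20),("left in@20",lf2,20),("right out",rf,14),("right in",rf2,14)):
    d,o=L(p,z);a=np.degrees(np.arctan2(d[1],d[0]));print(n,round((a+45)%90-45,2),o.round(1))
n=nuts(c,{"a":(613,126),"b":(600,-22),"c":(492,81)},3.4)
m=cv2.inRange(hsv,(0,150,90),(8,255,255))|cv2.inRange(hsv,(172,150,90),(180,255,255))
k=max(cv2.findContours(m,0,1)[0],key=cv2.contourArea);print("stop top",cv2.minAreaRect(P(c,k[:,0],44).astype(np.float32)),P(c,[(456,86),(473,86),(452,148),(467,148)],44).round(1).tolist())
E
```

```text
far out 3.64 [657.3   2.4]
far in@4 3.32 [655.3 -12.2]
left out 3.39 [505.  153.4]
left in@20 3.74 [505.5 147.7]
right out 3.53 [ 558.9 -157.7]
right in 3.52 [ 555.4 -153. ]
a hex [615.  128.6] hole [614.8 129.3] rot vs tray 1.1 area 2288 (2165)
b hex [603.3 -20.9] hole [603.7 -21. ] rot vs tray 2.2 area 2127 (2165)
c hex [494.8  83.6] hole [493.3  84.5] rot vs tray -3.0 area 2245 (2165)
stop top ((629.933349609375, -117.2531967163086), (53.26061248779297, 14.259033203125), 2.2357473373413086) [[655.0, -108.3], [656.0, -123.0], [603.1, -113.3], [604.0, -126.9]]
```

Run:
```python
from meas import *
import pickle
c=pickle.load(open("w1.pkl","rb"));T=np.array(c["T_tool_cam"])
z=c["z_map"];pts=[]
for v in range(290,400,2):
    for u in range(60,580,2):
        d=z[v,u]
        if 0<d<260:
            p=T[:3,:3]@(ray(c,u,v)*d)+T[:3,3];pts.append(p)
pts=np.array(pts);
for s in(-1,1):
    q=pts[pts[:,1]*s>0];i=np.argsort(q[:,2])[-200:];print(len(q),q[i[[0,100,150,190,199]]].round(1).tolist(), "y",q[i,1].min().round(1),q[i,1].max().round(1))
print(sense()["joints"].round(2)); go(603.5,-21,100,-56.5)
```

```text
2093 [[10.3, -49.3, -8.1], [7.9, -43.5, -3.6], [8.8, -43.6, -0.5], [-5.8, -43.6, 3.2], [5.1, -43.9, 4.9]] y -57.0 -43.1
2065 [[-1.3, 42.1, -8.2], [-0.7, 41.9, -3.5], [8.9, 41.8, -0.7], [-8.7, 42.2, 3.4], [-1.2, 41.9, 4.8]] y 41.4 55.2
[-0.22  0.35  1.45  0.    1.34  1.29]
t 1.95 pos [ 5.403e+02 -1.000e-01  2.502e+02] yaw 3.52 F [-0.3  0.1 -0.8] grip 0.998 shift [ 61.8  24.8 150.2] turnz 1.0476
```

Call:
move_arm --moves '[{"translation":[30.9,12.4,0],"turn":[0,0,0],"hand":1},{"translation":[30.9,12.4,0],"turn":[0,0,0],"hand":1},{"translation":[0,0,35],"turn":[0,0,0],"hand":1},{"translation":[0,0,35],"turn":[0,0,0],"hand":1},{"translation":[0,0,35],"turn":[0,0,0],"hand":1},{"translation":[0,0,35],"turn":[0,0,0],"hand":1}]'

```text
time_s: 2.45
eef_pos: [603.3, -21.2, 108.7]
ee_rot: [0.0, 1.0, 0.03, 0.0]
force: [-0.2, 0.2, 0.1]
grip_width: 1.004
grip_force: 0.0
```

Call:
move_arm --moves '[{"translation":[0,0,0],"turn":[0,0,0.1164],"hand":1},{"translation":[0,0,0],"turn":[0,0,0.1164],"hand":1},{"translation":[0,0,0],"turn":[0,0,0.1164],"hand":1},{"translation":[0,0,0],"turn":[0,0,0.1164],"hand":1},{"translation":[0,0,0],"turn":[0,0,0.1164],"hand":1},{"translation":[0,0,0],"turn":[0,0,0.1164],"hand":1},{"translation":[0,0,0],"turn":[0,0,0.1164],"hand":1},{"translation":[0,0,0],"turn":[0,0,0.1164],"hand":1},{"translation":[0,0,0],"turn":[0,0,0.1164],"hand":1},{"translation":[0,0,0],"turn":[0,0,0],"hand":1}]'

```text
time_s: 3.28
eef_pos: [603.5, -21.2, 110.2]
ee_rot: [0.0, 0.88, -0.475, -0.0]
force: [0.2, 0.1, -0.2]
grip_width: 1.0
grip_force: 0.0
```

Run:
```python
from h import *
print(sense()["joints"].round(2)); go(603.5,-21,38,-56.5)
```

```text
[-0.23  0.62  1.42  0.    1.11  2.33]
t 3.28 pos [603.5 -21.2 110.2] yaw -56.78 F [ 0.2  0.1 -0.2] grip 1.0 shift [-0.1 -0.1 72.2] turnz -0.0049
```

Call:
move_arm --grip_force 20 --moves '[{"translation":[0,0,30],"turn":[0,0,-0.005],"hand":1},{"translation":[0,0,30],"turn":[0,0,0],"hand":1},{"translation":[0,0,12],"turn":[0,0,0],"hand":1},{"translation":[0,0,0],"turn":[0,0,0],"hand":0.65},{"translation":[0,0,0],"turn":[0,0,0],"hand":0.65},{"translation":[0,0,0],"turn":[0,0,0],"hand":0.65},{"translation":[0,0,0],"turn":[0,0,0],"hand":0.65}]'

```text
time_s: 3.87
eef_pos: [604.4, -21.3, 40.0]
ee_rot: [-0.0, 0.882, -0.472, 0.001]
force: [0.7, -0.9, 1.0]
grip_width: 0.652
grip_force: 0.0
```

Call:
move_arm --moves '[{"translation":[0,0,0],"turn":[0,0,0],"hand":0.5},{"translation":[0,0,0],"turn":[0,0,0],"hand":0.5},{"translation":[0,0,0],"turn":[0,0,0],"hand":0.5},{"translation":[0,0,0],"turn":[0,0,0],"hand":0.5},{"translation":[0,0,0],"turn":[0,0,0],"hand":0.5}]'

```text
time_s: 4.28
eef_pos: [604.3, -21.2, 40.0]
ee_rot: [-0.0, 0.882, -0.472, 0.001]
force: [-0.0, -0.3, 7.6]
grip_width: 0.581
grip_force: 20.5
```

Run:
```python
from meas import *
go(618.3,78.9,38,-56.5)
c=wcam();cv2.imwrite("pics/w2.png",c["image"])
```

```text
t 4.28 pos [604.3 -21.2  40. ] yaw -56.31 F [-0.  -0.3  7.6] grip 0.581 shift [-75.5 -67.1   2. ] turnz 0.0033
```

View pics/w2.png

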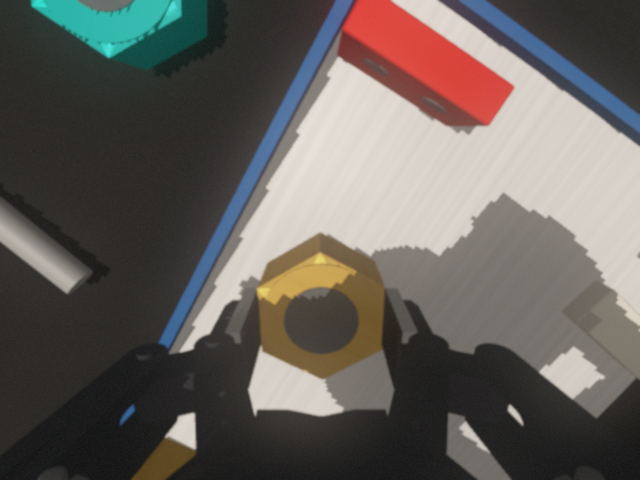

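The blank is held between the jaws, with its hole at about (321,320). The fence is clear of the fingers.

Run:
```python
from meas import *
c=wcam();im=cv2.cvtColor(c["image"],cv2.COLOR_BGR2HSV)
print(im[300,320],im[325,320],im[345,320],onplane(c,321,320,32))
g=(im[...,1]<90)&(im[...,2]<90);lab=np.zeros(g.shape,np.uint8);cv2.circle(lab,(321,320),48,1,-1);m=(g&(lab>0)).astype(np.uint8)
k=max(cv2.findContours(m,0,1)[0],key=cv2.contourArea);print(cv2.fitEllipse(k));(u,v)=cv2.fitEllipse(k)[0];print(onplane(c,u,v,32), sense()["eef_pos"])
```

```text
[17 54 75] [16 54 71] [15 37 69] [602.34786378 -18.3458336   32.        ]
((321.37896728515625, 322.14837646484375), (60.28885269165039, 74.355712890625), 83.06388092041016)
[601.65500055 -17.59293889  32.        ] [604.34688886 -21.20250653  40.0092746 ]
```

Call:
move_arm --moves '[{"translation":[-13,-8,0],"turn":[0,0,0],"hand":0.5},{"translation":[-13,-8,0],"turn":[0,0,0],"hand":0.5},{"translation":[-13,-8,0],"turn":[0,0,0],"hand":0.5},{"translation":[-13,-8,0],"turn":[0,0,0],"hand":0.5},{"translation":[-13,-8,0],"turn":[0,0,0],"hand":0.5}]'

```text
time_s: 4.8
eef_pos: [601.9, 54.6, 40.0]
ee_rot: [0.0, 0.882, -0.472, 0.002]
force: [0.9, -5.4, 5.5]
grip_width: 0.578
grip_force: 21.0
```

Run:
```python
from meas import *
go(618.3,78.9,38,-56.5)
```

```text
t 4.8 pos [601.9  54.6  40. ] yaw -56.33 F [ 0.9 -5.4  5.5] grip 0.578 shift [-11.2 -27.1   2. ] turnz 0.003
```

Call:
move_arm --moves '[{"translation":[-1.8,-6.8,0],"turn":[0,0,0.003],"hand":0.5},{"translation":[-1.8,-6.8,0],"turn":[0,0,0],"hand":0.5},{"translation":[-1.8,-6.8,0],"turn":[0,0,0],"hand":0.5},{"translation":[0,0,0],"turn":[0,0,0],"hand":0.5},{"translation":[0,0,0],"turn":[0,0,0],"hand":0.5}]'

```text
time_s: 5.22
eef_pos: [615.6, 71.0, 40.0]
ee_rot: [-0.0, 0.881, -0.473, 0.001]
force: [-1.2, -0.3, 7.1]
grip_width: 0.584
grip_force: 21.1
```

Call:
move_arm --moves '[{"translation":[0.5,-0.87,0],"turn":[0,0,0],"hand":0.5},{"translation":[0.5,-0.87,0],"turn":[0,0,0],"hand":0.5},{"translation":[0,0,0],"turn":[0,0,0],"hand":0.5}]'

```text
time_s: 5.47
eef_pos: [615.9, 71.0, 40.0]
ee_rot: [0.001, 0.881, -0.473, -0.001]
force: [-12.2, -0.9, 14.8]
grip_width: 0.579
grip_force: 22.0
```

Run:
```python
from meas import *
go(618.3,78.9,38,-56.5)
c=wcam();cv2.imwrite("pics/w3.png",c["image"])
```

```text
t 5.47 pos [615.9  71.   40. ] yaw -56.48 F [-12.2  -0.9  14.8] grip 0.579 shift [-5.2 -6.4  2. ] turnz 0.0004
```

View pics/w3.png

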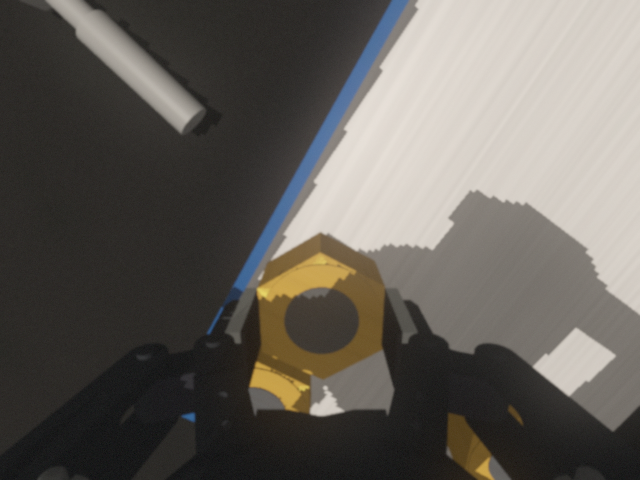

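Blank B is close to the far fence, with nut_a visible at lower left (280,390). The x force has risen early, so I'll check the gap to the fence.

Run:
```python
from meas import *
c=wcam();im=cv2.cvtColor(c["image"],cv2.COLOR_BGR2HSV)
b=cv2.inRange(im,(100,90,40),(125,255,255)).astype(bool)
po=[];pi=[]
for v in range(30,250,4):
    r=np.where(b[v,180:420])[0]
    if len(r): po.append((180+r.min()-.5,v));pi.append((180+r.max()+.5,v))
for p,z in((po,20),(pi,20),(pi,4)):
    vx,vy,x,y=cv2.fitLine(P(c,p,z).astype(np.float32),cv2.DIST_HUBER,0,.01,.01).ravel()
    print(z,np.degrees(np.arctan2(vy,vx))%90, [round(float(abs(vx*(q[1]-y)-vy*(q[0]-x))),1) for q in (onplane(c,321.4,321,32)[:2],sense()["eef_pos"][:2])])
a=onplane(c,321.4,321,32);print(a,sense()["eef_pos"],sense()["force"].round(1))
```

```text
20 3.4516296 [39.1, 36.9]
20 3.5117416 [34.1, 31.9]
4 3.5117416 [33.6, 31.3]
[613.41653482  74.20914063  32.        ] [615.86802716  71.05928058  39.98922922] [-12.2  -0.5  14.5]
```

Call:
move_arm --moves '[{"translation":[0,0,0],"turn":[0,0,0],"hand":0.66},{"translation":[0,0,0],"turn":[0,0,0],"hand":0.66},{"translation":[0,0,0],"turn":[0,0,0],"hand":0.66}]'

```text
time_s: 5.82
eef_pos: [616.9, 71.0, 38.5]
ee_rot: [-0.0, 0.881, -0.473, 0.0]
force: [0.2, -0.8, 0.1]
grip_width: 0.664
grip_force: 0.0
```

Call:
move_arm --moves '[{"translation":[-2,0,-2],"turn":[0,0,0],"hand":0.66},{"translation":[0,0,0],"turn":[0,0,0],"hand":0.66},{"translation":[0,0,0],"turn":[0,0,0],"hand":0.66}]'

```text
time_s: 6.07
eef_pos: [615.7, 72.9, 40.4]
ee_rot: [-0.0, 0.881, -0.473, 0.0]
force: [0.2, 0.1, 1.5]
grip_width: 0.666
grip_force: 0.0
```

Run:
```python
from meas import *
go(618.3,78.9,43,-56.5)
c=wcam()
im=c["image"].copy();cv2.imwrite("pics/w4.png",im[200:440,130:510])
T=np.array(c["T_tool_cam"]);z=c["z_map"]
g=[(v,u) for v in range(250,400,1) for u in range(180,460,2) if 0<z[v,u]<260]
q=np.array([T[:3,:3]@(ray(c,u,v)*z[v,u])+T[:3,3] for v,u in g])
for s in(-1,1):
    r=q[(q[:,1]*s>27)&(q[:,1]*s<50)&(abs(q[:,0])<14)];print(s,np.percentile(r[:,2],[50,90,97,100]).round(1))
n=q[(np.hypot(q[:,0],q[:,1])>10)&(np.hypot(q[:,0],q[:,1])<22)];print("nut top tool z",np.percentile(n[:,2],[10,50,90]).round(1))
```

```text
t 6.07 pos [615.7  72.9  40.4] yaw -56.51 F [0.2 0.1 1.5] grip 0.666 shift [-3.6 -5.5 -2.6] turnz -0.0001
-1 [-13.2  35.7  36.5  38.1]
1 [-11.6  32.2  32.8  33.9]
nut top tool z [2.2 3.1 3.9]
```

View pics/w4.png

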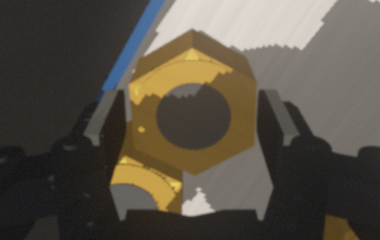

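The crop shows B free between the open jaws with its hole at (193,117). It looks flat, with nut_a at lower left (130,190). I'll check heights from the depth map.

Run:
```python
from meas import *
c=wcam();z=c["z_map"]
def w(u,v): 
    return c["R"].T@(ray(c,u,v)*z[v,u]-c["t"])
for n,(u,v) in dict(Btop_up=(323,270),Btop_l=(275,330),Btop_r=(372,320),Btop_low=(325,358),hole=(323,315),Atop=(265,375),Ahole=(250,400),floor=(500,300),floor2=(420,160),fence=(262,250),mat=(150,220)).items(): print(n,w(u,v).round(1))
c=capture("side");z=c["z_map"];cv2.imwrite("pics/s1.png",cv2.resize(c["image"][190:330,230:380],None,fx=4,fy=4))
```

```text
Btop_up [626.5  55.   36.8]
Btop_l [628.2  87.6  36.9]
Btop_r [598.2  62.   37.2]
Btop_low [603.9  87.3  37.1]
hole [615.9  70.8  37.5]
Atop [620.5 108.2  37.5]
Ahole [619.4 122.6  37.9]
floor [539.8  30.3   8.9]
floor2 [613.1  -0.7   7.7]
fence [649.5  65.8  24.3]
mat [699.5  89.5   4.7]
```

View pics/s1.png

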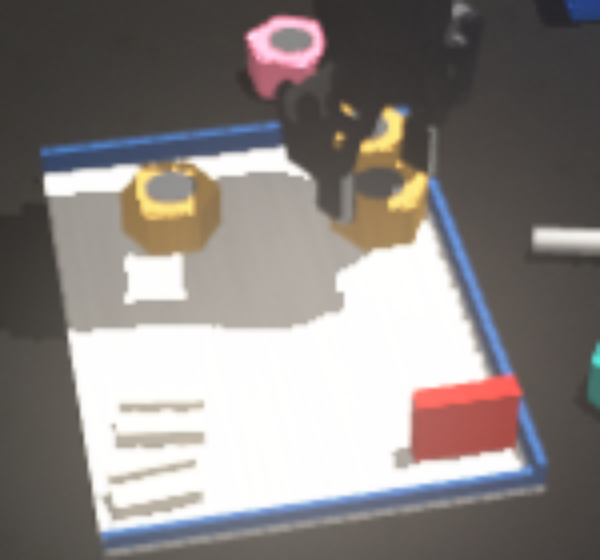

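B sits flat. The wrist camera reads every height about 4.7 mm too high, so I'll correct the plane heights and redo the tray estimate.

```bash
sed -i 's/onplane(c,u,v,z)\[:2\]/onplane(c,u,v,z+4.7)[:2]/' meas.py
python3 - <<'E'
from meas import *
import pickle
c=pickle.load(open("w1.pkl","rb"));z=c["z_map"]
def w(u,v): return (c["R"].T@(ray(c,u,v)*z[v,u]-c["t"])).round(1)
print("heights",w(100,250),w(300,200),w(186,117),w(349,139),w(236,244))
nuts(c,{"a":(615,129),"b":(604,-21),"c":(494,84)},3.5)
c=wcam();im=cv2.cvtColor(c["image"],cv2.COLOR_BGR2HSV)
b=cv2.inRange(im,(100,90,40),(125,255,255)).astype(bool)
po=[];pi=[]
for v in range(10,230,4):
    r=np.where(b[v,180:420])[0]
    if len(r): po.append((180+r.min()-.5,v));pi.append((180+r.max()+.5,v))
g=(im[...,1]<75)&(im[...,2]<85);lab=np.zeros(g.shape,np.uint8);cv2.circle(lab,(323,316),45,1,-1);m=(g&(lab>0)).astype(np.uint8)
k=max(cv2.findContours(m,0,1)[0],key=cv2.contourArea);e=cv2.fitEllipse(k);print(e);h=P(c,[e[0]],32)[0];print("hole B",h)
for p,z in((po,20),(pi,20),(pi,4)):
    vx,vy,x,y=cv2.fitLine(P(c,p,z).astype(np.float32),cv2.DIST_HUBER,0,.01,.01).ravel()
    print(z,np.degrees(np.arctan2(vy,vx))%90, [round(float(abs(vx*(q[1]-y)-vy*(q[0]-x))),1) for q in (h,sense()["eef_pos"][:2])])
E
```

```text
heights [469.5 240.4   3.9] [540.   22.3   9.5] [614.9 126.5  37.7] [604.6 -20.7  37.2] [497.6  82.2  37.3]
a hex [615.  126.9] hole [614.8 127.6] rot vs tray 1.0 area 2226 (2165)
b hex [603.5 -20.5] hole [603.8 -20.6] rot vs tray 2.1 area 2069 (2165)
c hex [496.5  82.6] hole [495.   83.4] rot vs tray -3.1 area 2184 (2165)
((323.7831726074219, 318.5920715332031), (58.31354904174805, 73.48273468017578), 80.70128631591797)
hole B [614.48915485  72.28093297]
20 3.4719315 [38.2, 37.0]
20 3.4982452 [33.4, 32.2]
4 3.4982376 [32.8, 31.6]
```

Call:
move_arm --moves '[{"translation":[1,0,-3],"turn":[0,0,0],"hand":0.66},{"translation":[0,0,0],"turn":[0,0,0],"hand":0.5},{"translation":[0,0,0],"turn":[0,0,0],"hand":0.5},{"translation":[0,0,0],"turn":[0,0,0],"hand":0.5},{"translation":[0,0,0],"turn":[0,0,0],"hand":0.5},{"translation":[0,0,0],"turn":[0,0,0],"hand":0.5}]'

```text
time_s: 6.77
eef_pos: [616.4, 71.7, 44.0]
ee_rot: [0.0, 0.881, -0.473, 0.0]
force: [-2.7, -2.0, 5.4]
grip_width: 0.576
grip_force: 21.1
```

Call:
move_arm --moves '[{"translation":[0.5,-0.87,0],"turn":[0,0,0],"hand":0.5},{"translation":[0.5,-0.87,0],"turn":[0,0,0],"hand":0.5},{"translation":[0,0,0],"turn":[0,0,0],"hand":0.5}]'

```text
time_s: 7.02
eef_pos: [617.4, 71.8, 44.0]
ee_rot: [0.001, 0.881, -0.473, -0.001]
force: [-9.6, -2.1, 10.6]
grip_width: 0.578
grip_force: 21.6
```

Call:
move_arm --moves '[{"translation":[0.25,-0.43,0],"turn":[0,0,0],"hand":0.5},{"translation":[0.25,-0.43,0],"turn":[0,0,0],"hand":0.5},{"translation":[0,0,0],"turn":[0,0,0],"hand":0.5}]'

```text
time_s: 7.27
eef_pos: [618.3, 71.9, 44.0]
ee_rot: [0.001, 0.881, -0.473, -0.001]
force: [-9.8, -1.0, 10.7]
grip_width: 0.578
grip_force: 21.6
```

Call:
move_arm --moves '[{"translation":[0.25,-0.43,0],"turn":[0,0,0],"hand":0.5},{"translation":[0.25,-0.43,0],"turn":[0,0,0],"hand":0.5},{"translation":[0,0,0],"turn":[0,0,0],"hand":0.5}]'

```text
time_s: 7.52
eef_pos: [619.2, 72.1, 44.0]
ee_rot: [0.001, 0.881, -0.473, -0.001]
force: [-9.3, -1.6, 11.2]
grip_width: 0.575
grip_force: 21.6
```

Call:
move_arm --moves '[{"translation":[0.25,-0.43,0],"turn":[0,0,0],"hand":0.5},{"translation":[0.25,-0.43,0],"turn":[0,0,0],"hand":0.5},{"translation":[0,0,0],"turn":[0,0,0],"hand":0.5}]'

```text
time_s: 7.77
eef_pos: [619.5, 72.1, 44.0]
ee_rot: [0.001, 0.881, -0.473, -0.002]
force: [-13.7, -1.4, 14.4]
grip_width: 0.572
grip_force: 22.0
```

Call:
move_arm --moves '[{"translation":[-0.3,0.5,0],"turn":[0,0,0],"hand":0.5},{"translation":[-0.87,-0.5,0],"turn":[0,0,0],"hand":0.5},{"translation":[-0.87,-0.5,0],"turn":[0,0,0],"hand":0.5},{"translation":[-0.87,-0.5,0],"turn":[0,0,0],"hand":0.5},{"translation":[0,0,0],"turn":[0,0,0],"hand":0.5}]'

```text
time_s: 8.18
eef_pos: [619.5, 72.9, 44.0]
ee_rot: [0.002, 0.881, -0.473, -0.001]
force: [-10.3, -13.2, 11.2]
grip_width: 0.576
grip_force: 21.7
```

Call:
move_arm --moves '[{"translation":[-0.87,-0.5,0],"turn":[0,0,0],"hand":0.5},{"translation":[0,0,0],"turn":[0,0,0],"hand":0.5}]'

```text
time_s: 8.35
eef_pos: [619.4, 73.5, 44.0]
ee_rot: [0.003, 0.881, -0.474, -0.001]
force: [-10.3, -14.3, 10.5]
grip_width: 0.58
grip_force: 21.6
```

Call:
move_arm --moves '[{"translation":[-0.6,-0.35,0],"turn":[0,0,0],"hand":0.5},{"translation":[0,0,0],"turn":[0,0,0],"hand":0.5}]'

```text
time_s: 8.52
eef_pos: [619.3, 73.9, 44.0]
ee_rot: [0.003, 0.881, -0.474, -0.001]
force: [-10.8, -16.2, 11.1]
grip_width: 0.582
grip_force: 21.7
```

Run:
```python
from meas import *
go(618.05,77.3,44,-56.5)
c=wcam();cv2.imwrite("pics/w5.png",c["image"][200:460,130:510])
im=cv2.cvtColor(c["image"],cv2.COLOR_BGR2HSV)
g=(im[...,1]<75)&(im[...,2]<85);lab=np.zeros(g.shape,np.uint8);cv2.circle(lab,(321,322),45,1,-1);m=(g&(lab>0)).astype(np.uint8)
k=max(cv2.findContours(m,0,1)[0],key=cv2.contourArea);e=cv2.fitEllipse(k);print(e);h=P(c,[e[0]],32)[0];print("hole B",h)
```

```text
t 8.52 pos [619.3  73.9  44. ] yaw -56.54 F [-10.8 -16.2  11.1] grip 0.582 shift [-3.5 -0.8 -0. ] turnz -0.0006
((322.01300048828125, 315.7220153808594), (56.736900329589844, 71.54589080810547), 84.60060119628906)
hole B [618.26985446  74.48243808]
```

View pics/w5.png

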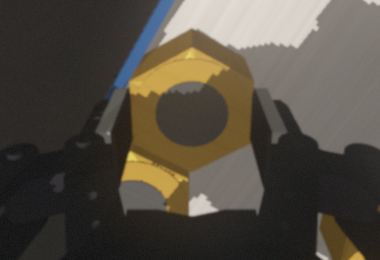

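Call:
move_arm --moves '[{"translation":[-0.5,0.87,0],"turn":[0,0,0],"hand":0.5},{"translation":[-0.87,-0.5,0],"turn":[0,0,0],"hand":0.5},{"translation":[0,0,0],"turn":[0,0,0],"hand":0.5}]'

```text
time_s: 8.82
eef_pos: [619.0, 75.6, 44.0]
ee_rot: [0.002, 0.881, -0.474, 0.0]
force: [-4.8, -11.8, 7.1]
grip_width: 0.579
grip_force: 21.3
```

Call:
move_arm --moves '[{"translation":[-0.87,-0.5,0],"turn":[0,0,0],"hand":0.5},{"translation":[0,0,0],"turn":[0,0,0],"hand":0.5}]'

```text
time_s: 8.98
eef_pos: [619.0, 76.6, 44.0]
ee_rot: [0.002, 0.881, -0.474, 0.0]
force: [-5.8, -10.9, 7.5]
grip_width: 0.576
grip_force: 21.3
```

Call:
move_arm --moves '[{"translation":[-0.87,-0.5,0],"turn":[0,0,0],"hand":0.5},{"translation":[0,0,0],"turn":[0,0,0],"hand":0.5}]'

```text
time_s: 9.15
eef_pos: [618.9, 77.6, 44.0]
ee_rot: [0.002, 0.881, -0.474, 0.0]
force: [-6.1, -12.5, 7.3]
grip_width: 0.577
grip_force: 21.3
```

Run:
```python
from meas import *
go(618.05,77.3,44,-56.5)
c=wcam();a=c["image"][280:440,200:400];cv2.imwrite("pics/w6.png",cv2.resize(a,None,fx=4,fy=3.7))
```

```text
t 9.15 pos [618.9  77.6  44. ] yaw -56.54 F [ -6.1 -12.5   7.3] grip 0.577 shift [-0.2  0.9 -0. ] turnz -0.0006
```

View pics/w6.png

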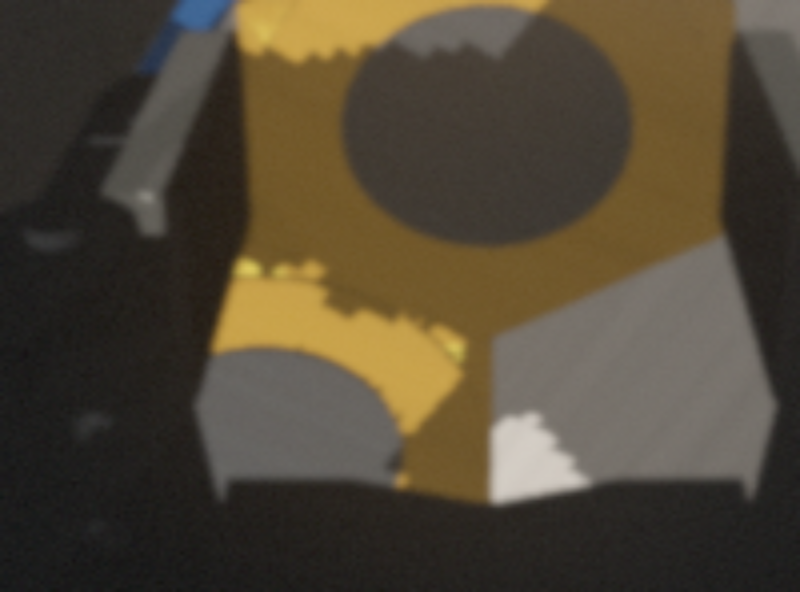

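The enlarged crop shows B and nut_a meeting with their corners together at (490,335). I'll confirm contact with a slightly further push.

Call:
move_arm --moves '[{"translation":[-0.87,-0.5,0],"turn":[0,0,0],"hand":0.5},{"translation":[0,0,0],"turn":[0,0,0],"hand":0.5}]'

```text
time_s: 9.37
eef_pos: [618.9, 78.3, 44.0]
ee_rot: [0.002, 0.881, -0.474, 0.0]
force: [-5.0, -13.9, 6.9]
grip_width: 0.574
grip_force: 21.3
```

Call:
move_arm --moves '[{"translation":[-0.6,-0.35,0],"turn":[0,0,0],"hand":0.5},{"translation":[0,0,0],"turn":[0,0,0],"hand":0.5}]'

```text
time_s: 9.53
eef_pos: [618.9, 78.4, 44.0]
ee_rot: [0.002, 0.881, -0.474, 0.001]
force: [-5.5, -17.0, 7.6]
grip_width: 0.58
grip_force: 21.3
```

Call:
move_arm --moves '[{"translation":[1.5,0.9,0],"turn":[0,0,0],"hand":0.62},{"translation":[0,0,0],"turn":[0,0,0],"hand":0.68},{"translation":[0,0,0],"turn":[0,0,0],"hand":0.72},{"translation":[0,0,0],"turn":[0,0,0],"hand":0.72},{"translation":[0,0,-30],"turn":[0,0,0],"hand":0.72},{"translation":[0,0,-40],"turn":[0,0,0],"hand":1},{"translation":[0,0,-40],"turn":[0,0,0],"hand":1},{"translation":[0,0,-40],"turn":[0,0,0],"hand":1}]'

```text
time_s: 10.2
eef_pos: [618.8, 80.2, 195.1]
ee_rot: [-0.0, 0.881, -0.473, -0.0]
force: [0.6, -0.2, -0.5]
grip_width: 0.996
grip_force: 0.0
```

Call:
move_arm --moves '[{"translation":[0,0,0],"turn":[0,0,-0.1164],"hand":1},{"translation":[0,0,0],"turn":[0,0,-0.1164],"hand":1},{"translation":[0,0,0],"turn":[0,0,-0.1164],"hand":1},{"translation":[0,0,0],"turn":[0,0,-0.1164],"hand":1},{"translation":[0,0,0],"turn":[0,0,-0.1164],"hand":1},{"translation":[0,0,0],"turn":[0,0,-0.1164],"hand":1},{"translation":[0,0,0],"turn":[0,0,-0.1164],"hand":1},{"translation":[0,0,0],"turn":[0,0,-0.1164],"hand":1},{"translation":[0,0,0],"turn":[0,0,-0.1164],"hand":1},{"translation":[0,0,0],"turn":[0,0,0],"hand":1}]'

```text
time_s: 11.03
eef_pos: [619.1, 80.1, 193.2]
ee_rot: [-0.0, 0.999, 0.033, -0.0]
force: [-0.4, -0.6, 0.3]
grip_width: 1.002
grip_force: 0.0
```

Run:
```python
from meas import *
go(497,82.5,130,3.5)
```

```text
t 11.03 pos [619.1  80.1 193.2] yaw 3.76 F [-0.4 -0.6  0.3] grip 1.002 shift [-121.6  -10.4   63.2] turnz 0.0046
```

Call:
move_arm --moves '[{"translation":[-30.4,-2.6,0],"turn":[0,0,0.005],"hand":1},{"translation":[-30.4,-2.6,0],"turn":[0,0,0],"hand":1},{"translation":[-30.4,-2.6,0],"turn":[0,0,0],"hand":1},{"translation":[-30.4,-2.6,0],"turn":[0,0,0],"hand":1},{"translation":[0,0,0],"turn":[0,0,0],"hand":1},{"translation":[0,0,0],"turn":[0,0,0],"hand":1},{"translation":[0,0,0],"turn":[0,0,0],"hand":1}]'

```text
time_s: 11.62
eef_pos: [497.9, 83.2, 193.7]
ee_rot: [0.0, 1.0, 0.027, 0.001]
force: [0.5, -0.2, 0.0]
grip_width: 1.0
grip_force: 0.0
```

Run:
```python
from meas import *
go(497,82.5,38,3.5)
c=wcam();cv2.imwrite("pics/w7.png",c["image"])
try: nuts(c,{"a":(615,127.5),"b":(618.5,77.5),"c":(497,82.5)},3.5)
except Exception as e: print(e)
```

```text
t 11.62 pos [497.9  83.2 193.7] yaw 3.1 F [ 0.5 -0.2  0. ] grip 1.0 shift [ -1.2   0.6 155.7] turnz -0.0069
a hex [614.9 123.9] hole [615.  128.2] rot vs tray -0.2 area 2583 (2165)
b hex [617.6  82. ] hole [618.8  78.1] rot vs tray 0.2 area 2534 (2165)
c hex [496.4  83.2] hole [495.2  83.3] rot vs tray -3.0 area 2142 (2165)
```

View pics/w7.png

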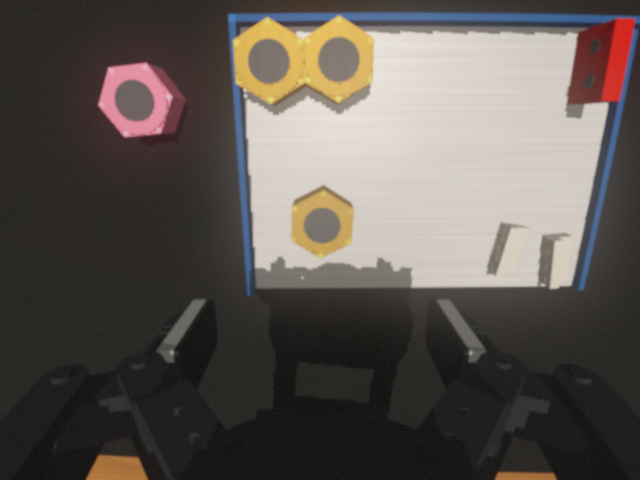

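B and nut_a sit packed against the far fence: holes at (268,61) and (339,60), 50.2 mm apart and aligned with the tray. nut_c is at (322,224), and the stop and pads have not moved. Next I'll grip nut_c.

Call:
move_arm --moves '[{"translation":[-4,0,30],"turn":[0,0,-0.007],"hand":1},{"translation":[0,0,40],"turn":[0,0,0],"hand":1},{"translation":[0,0,40],"turn":[0,0,0],"hand":1},{"translation":[0,0,35],"turn":[0,0,0],"hand":1},{"translation":[0,0,17],"turn":[0,0,0],"hand":1},{"translation":[0,0,0],"turn":[0,0,0],"hand":0.65},{"translation":[0,0,0],"turn":[0,0,0],"hand":0.65},{"translation":[0,0,0],"turn":[0,0,0],"hand":0.65},{"translation":[0,0,0],"turn":[0,0,0],"hand":0.65}]'

```text
time_s: 12.42
eef_pos: [494.4, 82.9, 32.8]
ee_rot: [0.0, 1.0, 0.031, 0.002]
force: [0.3, 0.1, 1.4]
grip_width: 0.652
grip_force: 0.0
```

Call:
move_arm --moves '[{"translation":[0,0,0],"turn":[0,0,0],"hand":0.5},{"translation":[0,0,0],"turn":[0,0,0],"hand":0.5},{"translation":[0,0,0],"turn":[0,0,0],"hand":0.5},{"translation":[0,0,0],"turn":[0,0,0],"hand":0.5},{"translation":[0,0,0],"turn":[0,0,0],"hand":0.5}]'

```text
time_s: 12.83
eef_pos: [494.2, 82.8, 32.9]
ee_rot: [0.0, 1.0, 0.031, 0.002]
force: [-0.2, -1.4, 5.3]
grip_width: 0.59
grip_force: 19.9
```

Run:
```python
from meas import *
go(571.7,100.4,30,3.5)
c=wcam();im=cv2.cvtColor(c["image"],cv2.COLOR_BGR2HSV)
g=(im[...,1]<75)&(im[...,2]<85);lab=np.zeros(g.shape,np.uint8);cv2.circle(lab,(321,300),55,1,-1);m=(g&(lab>0)).astype(np.uint8)
k=max(cv2.findContours(m,0,1)[0],key=cv2.contourArea);e=cv2.fitEllipse(k);print(e);h=P(c,[e[0]],32)[0];print("hole C",h)
```

```text
t 12.83 pos [494.2  82.8  32.9] yaw 3.6 F [-0.2 -1.4  5.3] grip 0.59 shift [ 78.5 -12.7   3.2] turnz 0.0018
((323.0423278808594, 333.7296447753906), (39.73223876953125, 78.92327880859375), 84.46326446533203)
hole C [492.09720654  82.70362074]
```

Call:
move_arm --moves '[{"translation":[13,-2.5,0],"turn":[0,0,0],"hand":0.5},{"translation":[13,-2.5,0],"turn":[0,0,0],"hand":0.5},{"translation":[13,-2.5,0],"turn":[0,0,0],"hand":0.5},{"translation":[13,-2.5,0],"turn":[0,0,0],"hand":0.5},{"translation":[12,-2.7,0],"turn":[0,0,0],"hand":0.5},{"translation":[0,0,0],"turn":[0,0,0],"hand":0.5},{"translation":[0,0,0],"turn":[0,0,0],"hand":0.5}]'

```text
time_s: 13.47
eef_pos: [557.7, 99.8, 32.7]
ee_rot: [0.0, 0.999, 0.032, 0.003]
force: [4.6, 1.7, 5.5]
grip_width: 0.579
grip_force: 22.2
```

Run:
```python
from meas import *
go(571.7,100.4,30,3.5)
c=wcam();cv2.imwrite("pics/w8.png",c["image"])
```

```text
t 13.47 pos [557.7  99.8  32.7] yaw 3.63 F [4.6 1.7 5.5] grip 0.579 shift [14.   0.3  2.7] turnz 0.0023
```

View pics/w8.png

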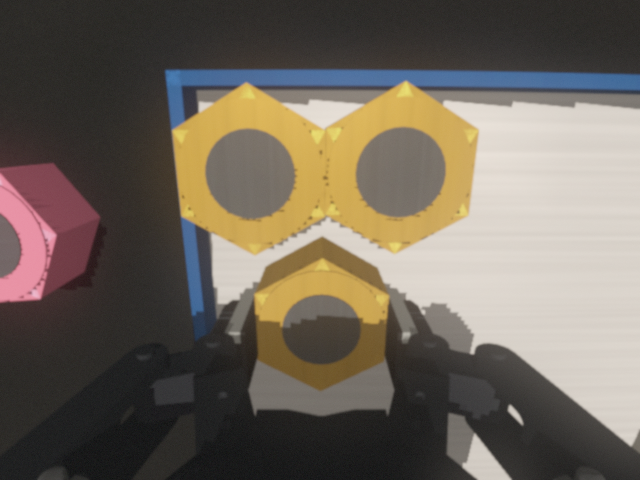

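w8 shows C (hole 321,329) squared up and centred below the notch between A (250,174) and B (401,171). That was my 11th viewed picture, one over the limit of 10, so from here I work from numbers only.

Call:
move_arm --moves '[{"translation":[4,0,0],"turn":[0,0,0.002],"hand":0.5},{"translation":[4,0,0],"turn":[0,0,0],"hand":0.5},{"translation":[2,0,0],"turn":[0,0,0],"hand":0.5},{"translation":[0,0,0],"turn":[0,0,0],"hand":0.5}]'

```text
time_s: 13.85
eef_pos: [564.0, 100.3, 32.5]
ee_rot: [-0.0, 1.0, 0.031, -0.003]
force: [-13.4, -0.0, 19.3]
grip_width: 0.582
grip_force: 22.1
```

Call:
move_arm --moves '[{"translation":[1,0,0],"turn":[0,0,0],"hand":0.5},{"translation":[0.5,0,0],"turn":[0,0,0],"hand":0.5},{"translation":[0,0,0],"turn":[0,0,0],"hand":0.5}]'

```text
time_s: 14.1
eef_pos: [565.0, 100.4, 32.5]
ee_rot: [-0.0, 1.0, 0.031, -0.003]
force: [-15.6, -0.3, 20.1]
grip_width: 0.581
grip_force: 22.3
```

Call:
move_arm --moves '[{"translation":[1,0,0],"turn":[0,0,0],"hand":0.5},{"translation":[0,0,0],"turn":[0,0,0],"hand":0.5}]'

```text
time_s: 14.27
eef_pos: [566.0, 100.5, 32.4]
ee_rot: [-0.0, 1.0, 0.031, -0.003]
force: [-14.3, 0.9, 20.1]
grip_width: 0.578
grip_force: 22.2
```

```bash
cat > holes.py <<'E'
from meas import *
def holes(c,px):
    im=cv2.cvtColor(c["image"],cv2.COLOR_BGR2HSV);o=[]
    for u,v in px:
        g=cv2.inRange(im,(0,0,0),(180,80,135));lab=np.zeros_like(g);cv2.circle(lab,(u,v),55,255,-1);g&=lab
        n,L,st,ce=cv2.connectedComponentsWithStats(g);l=L[v,u]
        k=max(cv2.findContours((L==l).astype(np.uint8),0,1)[0],key=cv2.contourArea);e=cv2.fitEllipse(k);h=P(c,[e[0]],32)[0]
        o.append(h);print("hole",np.round(e[0],1),np.round(e[1],1),h.round(1))
    ex=np.array([.9981,.061]);ey=np.array([-.061,.9981])
    for i,j in((0,1),(0,2),(1,2)):
        if j<len(o): d=o[j]-o[i];print(i,j,"dist",np.linalg.norm(d).round(1),"tray",(d@ex).round(1),(d@ey).round(1))
E
python3 - <<'E'
from holes import *
go(571.7,100.4,30,3.5)
c=wcam();holes(c,[(250,195),(401,195),(321,329)])
E
```

```text
t 14.27 pos [566.  100.5  32.4] yaw 3.52 F [-14.3   0.9  20.1] grip 0.578 shift [5.7 0.4 2.4] turnz 0.0003
hole [250.8 198.6] [82.6 87.5] [615.1 128.2]
hole [399.5 196.8] [82.4 87.6] [618.9  78. ]
hole [320.8 330.9] [66.7 75.4] [565.4 101.4]
0 1 dist 50.4 tray 0.7 -50.4
0 2 dist 56.5 tray -51.2 -23.8
1 2 dist 58.3 tray -51.9 26.6
```

Call:
move_arm --moves '[{"translation":[2,0.5,0],"turn":[0,0,0],"hand":0.5},{"translation":[2,0.5,0],"turn":[0,0,0],"hand":0.5},{"translation":[1,0,0],"turn":[0,0,0],"hand":0.5},{"translation":[0,0,0],"turn":[0,0,0],"hand":0.5}]'

```text
time_s: 14.65
eef_pos: [571.3, 100.0, 32.5]
ee_rot: [-0.0, 1.0, 0.031, -0.003]
force: [-14.0, 2.1, 18.5]
grip_width: 0.579
grip_force: 22.1
```

Call:
move_arm --moves '[{"translation":[1,0,0],"turn":[0,0,0],"hand":0.5},{"translation":[0,0,0],"turn":[0,0,0],"hand":0.5}]'

```text
time_s: 14.82
eef_pos: [572.1, 100.1, 32.5]
ee_rot: [-0.0, 1.0, 0.031, -0.003]
force: [-14.3, 0.9, 19.0]
grip_width: 0.579
grip_force: 22.2
```

Run:
```python
from holes import *
go(571.7,100.4,30,3.5)
c=wcam();holes(c,[(250,215),(401,215),(321,329)])
```

```text
t 14.82 pos [572.1 100.1  32.5] yaw 3.52 F [-14.3   0.9  19. ] grip 0.579 shift [-0.4 -0.4  2.5] turnz 0.0004
hole [249.5 215.9] [80.7 85.7] [615.1 128.2]
hole [396.  214.1] [80.5 85.9] [618.9  78. ]
hole [320.6 331. ] [66.9 74.8] [571.4 101. ]
0 1 dist 50.4 tray 0.7 -50.4
0 2 dist 51.5 tray -45.3 -24.5
1 2 dist 52.7 tray -46.0 25.9
```

Call:
move_arm --moves '[{"translation":[1,0.5,0],"turn":[0,0,0],"hand":0.5},{"translation":[0,0,0],"turn":[0,0,0],"hand":0.5}]'

```text
time_s: 15.03
eef_pos: [573.2, 99.8, 32.5]
ee_rot: [-0.0, 1.0, 0.031, -0.003]
force: [-13.8, 2.8, 18.5]
grip_width: 0.583
grip_force: 22.2
```

Call:
move_arm --moves '[{"translation":[1,0,0],"turn":[0,0,0],"hand":0.5},{"translation":[0,0,0],"turn":[0,0,0],"hand":0.5}]'

```text
time_s: 15.2
eef_pos: [573.8, 99.8, 32.5]
ee_rot: [-0.0, 1.0, 0.031, -0.003]
force: [-16.6, 2.2, 20.8]
grip_width: 0.579
grip_force: 22.4
```

Run:
```python
from holes import *
go(571.7,100.4,30,3.5)
c=wcam();holes(c,[(250,220),(396,220),(321,329)])
```

```text
t 15.2 pos [573.8  99.8  32.5] yaw 3.53 F [-16.6   2.2  20.8] grip 0.579 shift [-2.1 -0.7  2.5] turnz 0.0005
hole [248.7 220.1] [80.1 85.3] [615.3 128.2]
hole [394.8 218.9] [80.1 85.3] [618.9  78. ]
hole [320.8 333.8] [62.1 73.9] [572.  100.6]
0 1 dist 50.4 tray 0.5 -50.4
0 2 dist 51.4 tray -45.0 -24.9
1 2 dist 52.1 tray -45.4 25.5
```

Call:
move_arm --moves '[{"translation":[1,0,0],"turn":[0,0,0],"hand":0.5},{"translation":[0,0,0],"turn":[0,0,0],"hand":0.5}]'

```text
time_s: 15.42
eef_pos: [574.3, 99.8, 32.3]
ee_rot: [-0.0, 1.0, 0.031, -0.004]
force: [-18.8, 1.1, 23.6]
grip_width: 0.578
grip_force: 22.5
```

Call:
move_arm --moves '[{"translation":[1,0,0],"turn":[0,0,0],"hand":0.5},{"translation":[0,0,0],"turn":[0,0,0],"hand":0.5}]'

```text
time_s: 15.58
eef_pos: [574.9, 99.8, 32.1]
ee_rot: [-0.0, 1.0, 0.031, -0.005]
force: [-20.3, 0.3, 21.6]
grip_width: 0.581
grip_force: 22.6
```

Run:
```python
from holes import *
go(571.7,100.4,30,3.5)
c=wcam();holes(c,[(250,220),(396,220),(321,329)])
```

```text
t 15.58 pos [574.9  99.8  32.1] yaw 3.55 F [-20.3   0.3  21.6] grip 0.581 shift [-3.2 -0.8  2.1] turnz 0.0008
hole [248.3 222.3] [80.1 85.6] [615.8 128.3]
hole [394.5 222.5] [79.8 85.2] [618.9  78. ]
hole [320.9 335.6] [62.9 71.6] [572.5 100.5]
0 1 dist 50.4 tray 0.0 -50.4
0 2 dist 51.4 tray -44.9 -25.1
1 2 dist 51.5 tray -44.9 25.3
```

Call:
move_arm --moves '[{"translation":[0.7,0,0],"turn":[0,0,0],"hand":0.5},{"translation":[0,0,0],"turn":[0,0,0],"hand":0.5},{"translation":[-3,0,0],"turn":[0,0,0],"hand":0.62},{"translation":[0,0,0],"turn":[0,0,0],"hand":0.64},{"translation":[0,0,0],"turn":[0,0,0],"hand":0.66},{"translation":[0,0,0],"turn":[0,0,0],"hand":0.66}]'

```text
time_s: 16.13
eef_pos: [576.3, 99.2, 31.3]
ee_rot: [-0.0, 1.0, 0.03, -0.0]
force: [0.1, 0.6, 0.3]
grip_width: 0.658
grip_force: 0.0
```

Call:
move_arm --moves '[{"translation":[0,0,-15],"turn":[0,0,0],"hand":0.66},{"translation":[0,0,-30],"turn":[0,0,0],"hand":0.7},{"translation":[0,0,-40],"turn":[0,0,0],"hand":0.7},{"translation":[0,0,-40],"turn":[0,0,0],"hand":0.5},{"translation":[-15,0,-30],"turn":[0,0,0],"hand":0},{"translation":[-15,0,0],"turn":[0,0,0],"hand":0},{"translation":[0,0,0],"turn":[0,0,0],"hand":0},{"translation":[0,0,0],"turn":[0,0,0],"hand":0}]'

```text
time_s: 16.8
eef_pos: [546.3, 97.5, 186.1]
ee_rot: [-0.0, 1.0, 0.031, -0.0]
force: [0.1, 0.2, 0.2]
grip_width: 0.006
grip_force: 0.0
```

Run:
```python
from holes import *
go(571.7,100.4,30,3.5)
c=wcam();cv2.imwrite("pics/w9.png",c["image"])
def pix(x,y,z=36.7):
    q=c["R"]@np.array([x,y,z])+c["t"];f=240/np.tan(np.radians(c["vertical_fov"])/2);s=q[:2]/q[2];d=s*(1+c["k1"]*(s@s));u=d*f+[c["cx"],c["cy"]];return int(u[0]),int(u[1])
px=[pix(615.8,128.3),pix(619,78),pix(574,100.5)];print(px);holes(c,px)
im=cv2.cvtColor(c["image"],cv2.COLOR_BGR2HSV)
m=cv2.inRange(im,(0,150,90),(8,255,255))|cv2.inRange(im,(172,150,90),(180,255,255))
k=max(cv2.findContours(m,0,1)[0],key=cv2.contourArea);print("stop",cv2.minAreaRect(P(c,k[:,0],44).astype(np.float32)),cv2.boundingRect(k))
```

```text
t 16.8 pos [546.3  97.5 186.1] yaw 3.5 F [0.1 0.2 0.2] grip 0.006 shift [ 25.6  -1.3 156.1] turnz -0.0
[(285, 130), (354, 130), (320, 189)]
hole [286.1 130.4] [36.8 39. ] [615.7 128.2]
hole [354.7 130.4] [36.  38.1] [618.8  78.1]
hole [320.2 189.3] [34.7 34.9] [573.9 100.6]
0 1 dist 50.2 tray 0.1 -50.2
0 2 dist 50.1 tray -43.4 -25.0
1 2 dist 50.3 tray -43.5 25.2
stop ((628.0396118164062, -108.19873809814453), (56.19609832763672, 34.04619598388672), 17.290868759155273) (591, 95, 49, 79)
```

The pack measures tight, with hole spacings of 50.2, 50.1 and 50.3 mm (nominal 50). Next is the stop. I'll shut the fingers, go behind it at tray (80,-150), then push toward +y.

Call:
move_arm --moves '[{"translation":[10,35.5,0],"turn":[0,0,0],"hand":0},{"translation":[10,35.5,0],"turn":[0,0,0],"hand":0},{"translation":[10,35.5,0],"turn":[0,0,0],"hand":0},{"translation":[10,35.5,0],"turn":[0,0,0],"hand":0},{"translation":[10,35.5,0],"turn":[0,0,0],"hand":0},{"translation":[10,35.5,0],"turn":[0,0,0],"hand":0},{"translation":[10,35.5,0],"turn":[0,0,0],"hand":0},{"translation":[0,0,0],"turn":[0,0,0],"hand":0},{"translation":[0,0,0],"turn":[0,0,0],"hand":0}]'

```text
time_s: 17.6
eef_pos: [631.7, -148.0, 184.1]
ee_rot: [-0.001, 1.0, 0.029, -0.001]
force: [0.3, 1.0, -0.5]
grip_width: -0.004
grip_force: 0.0
```

Run:
```python
from holes import *
go(631.5,-147.3,45,3.5);print(sense()["joints"].round(2))
c=wcam();im=cv2.cvtColor(c["image"],cv2.COLOR_BGR2HSV)
m=cv2.inRange(im,(0,150,150),(8,255,255))|cv2.inRange(im,(172,150,150),(180,255,255))
k=max(cv2.findContours(m,0,1)[0],key=cv2.contourArea)
w=P(c,k[:,0],44)-[542.5,-1.5];ex=np.array([.9981,.061]);ey=np.array([-.061,.9981])
print("stop tray x",np.percentile(w@ex,[2,98]).round(1),"y",np.percentile(w@ey,[2,98]).round(1))
```

```text
t 17.6 pos [ 631.7 -148.   184.1] yaw 3.36 F [ 0.3  1.  -0.5] grip -0.004 shift [ 1.000e-01 -5.000e-01  1.391e+02] turnz -0.0025
[-0.41  0.64  1.17  0.    1.33  1.1 ]
stop tray x [ 54.3 107.3] y [-127.3 -114.6]
```

Call:
move_arm --moves '[{"translation":[0,0,38],"turn":[0,0,-0.0025],"hand":0},{"translation":[0,0,38],"turn":[0,0,0],"hand":0},{"translation":[0,0,38],"turn":[0,0,0],"hand":0},{"translation":[0,0,25],"turn":[0,0,0],"hand":0},{"translation":[0,0,0],"turn":[0,0,0],"hand":0},{"translation":[0,0,0],"turn":[0,0,0],"hand":0}]'

```text
time_s: 18.15
eef_pos: [631.4, -145.0, 46.9]
ee_rot: [-0.0, 0.999, 0.033, -0.001]
force: [0.8, 0.3, 1.0]
grip_width: 0.0
grip_force: 0.0
```

Call:
move_arm --moves '[{"translation":[0,-8,0],"turn":[0,0,0],"hand":0},{"translation":[0,-8,0],"turn":[0,0,0],"hand":0},{"translation":[0,-8,0],"turn":[0,0,0],"hand":0},{"translation":[0,-10,0],"turn":[0,0,0],"hand":0},{"translation":[0,-10,0],"turn":[0,0,0],"hand":0},{"translation":[0,-10,0],"turn":[0,0,0],"hand":0},{"translation":[0,-10,0],"turn":[0,0,0],"hand":0}]'

```text
time_s: 18.73
eef_pos: [627.6, -81.2, 47.8]
ee_rot: [0.0, 0.999, 0.032, 0.0]
force: [1.1, -2.4, 2.9]
grip_width: -0.002
grip_force: 1.8
```

Run:
```python
from holes import *
go(542.5+79.8-1.3,-1.5+4.9+21.5,45,3.5)
c=wcam();im=cv2.cvtColor(c["image"],cv2.COLOR_BGR2HSV)
m=cv2.inRange(im,(0,150,150),(8,255,255))|cv2.inRange(im,(172,150,150),(180,255,255))
k=max(cv2.findContours(m,0,1)[0],key=cv2.contourArea)
w=P(c,k[:,0],44)-[542.5,-1.5];ex=np.array([.9981,.061]);ey=np.array([-.061,.9981])
print("stop tray x",np.percentile(w@ex,[2,98]).round(1),"y",np.percentile(w@ey,[2,98]).round(1))
```

```text
t 18.73 pos [627.6 -81.2  47.8] yaw 3.67 F [ 1.1 -2.4  2.9] grip -0.002 shift [   0.2 -106.3    2.8] turnz 0.0029
stop tray x [ 79.1 107.1] y [-70.3 -56.9]
```

Call:
move_arm --moves '[{"translation":[0,-10,0],"turn":[0,0,0.003],"hand":0},{"translation":[0,-10,0],"turn":[0,0,0],"hand":0},{"translation":[0,-10,0],"turn":[0,0,0],"hand":0},{"translation":[0,-10,0],"turn":[0,0,0],"hand":0},{"translation":[0,-10,0],"turn":[0,0,0],"hand":0},{"translation":[0,-10,0],"turn":[0,0,0],"hand":0},{"translation":[0,-10,0],"turn":[0,0,0],"hand":0},{"translation":[0,-10,0],"turn":[0,0,0],"hand":0},{"translation":[0,-10,0],"turn":[0,0,0],"hand":0},{"translation":[0,-6,0],"turn":[0,0,0],"hand":0}]'

```text
time_s: 19.62
eef_pos: [621.5, 15.0, 47.2]
ee_rot: [-0.0, 1.0, 0.031, -0.0]
force: [0.9, -3.0, 2.2]
grip_width: -0.0
grip_force: 1.5
```

Call:
move_arm --moves '[{"translation":[0,-3,0],"turn":[0,0,0],"hand":0},{"translation":[0,-2,0],"turn":[0,0,0],"hand":0},{"translation":[0,0,0],"turn":[0,0,0],"hand":0}]'

```text
time_s: 19.87
eef_pos: [621.1, 19.0, 47.0]
ee_rot: [-0.0, 1.0, 0.03, -0.0]
force: [0.4, 0.1, -0.1]
grip_width: -0.001
grip_force: 0.0
```

Call:
move_arm --moves '[{"translation":[0,-1.5,0],"turn":[0,0,0],"hand":0},{"translation":[0,-1,0],"turn":[0,0,0],"hand":0},{"translation":[0,0,0],"turn":[0,0,0],"hand":0}]'

```text
time_s: 20.12
eef_pos: [620.9, 20.9, 46.9]
ee_rot: [-0.0, 1.0, 0.03, -0.0]
force: [-0.9, -1.8, -0.9]
grip_width: -0.003
grip_force: 0.8
```

Run:
```python
from holes import *
go(621.0,25.6,45,3.5)
```

```text
t 20.12 pos [620.9  20.9  46.9] yaw 3.46 F [-0.9 -1.8 -0.9] grip -0.003 shift [ 0.4 -4.7  1.9] turnz -0.0006
```

Call:
move_arm --moves '[{"translation":[0,-1,0],"turn":[0,0,0],"hand":0},{"translation":[0,-1,0],"turn":[0,0,0],"hand":0}]'

```text
time_s: 20.28
eef_pos: [620.8, 22.8, 47.0]
ee_rot: [0.0, 1.0, 0.03, -0.0]
force: [-0.6, -2.7, -1.6]
grip_width: 0.003
grip_force: 1.3
```

Call:
move_arm --moves '[{"translation":[0,-1,0],"turn":[0,0,0],"hand":0},{"translation":[0,0,0],"turn":[0,0,0],"hand":0}]'

```text
time_s: 20.45
eef_pos: [620.8, 24.1, 47.1]
ee_rot: [-0.0, 1.0, 0.03, -0.0]
force: [0.6, -1.6, -1.0]
grip_width: -0.001
grip_force: 0.9
```

Call:
move_arm --moves '[{"translation":[0,-0.7,0],"turn":[0,0,0],"hand":0},{"translation":[0,0,0],"turn":[0,0,0],"hand":0}]'

```text
time_s: 20.62
eef_pos: [620.8, 24.6, 47.2]
ee_rot: [0.0, 1.0, 0.03, -0.0]
force: [-0.9, -2.8, -1.7]
grip_width: -0.001
grip_force: 1.4
```

Call:
move_arm --moves '[{"translation":[0,-0.7,0],"turn":[0,0,0],"hand":0},{"translation":[0,0,0],"turn":[0,0,0],"hand":0}]'

```text
time_s: 20.78
eef_pos: [620.8, 24.8, 47.2]
ee_rot: [0.001, 1.0, 0.03, -0.0]
force: [-0.8, -6.3, -1.8]
grip_width: 0.003
grip_force: 3.1
```

Call:
move_arm --moves '[{"translation":[0,-0.7,0],"turn":[0,0,0],"hand":0},{"translation":[0,0,0],"turn":[0,0,0],"hand":0}]'

```text
time_s: 20.95
eef_pos: [620.8, 24.9, 47.2]
ee_rot: [0.001, 1.0, 0.03, -0.0]
force: [-1.6, -9.6, -3.7]
grip_width: 0.002
grip_force: 4.5
```

Call:
move_arm --moves '[{"translation":[0,-0.7,0],"turn":[0,0,0],"hand":0},{"translation":[0,0,0],"turn":[0,0,0],"hand":0}]'

```text
time_s: 21.12
eef_pos: [620.8, 25.0, 47.2]
ee_rot: [0.001, 1.0, 0.03, -0.0]
force: [-0.7, -12.3, -2.4]
grip_width: 0.001
grip_force: 6.1
```

Force climbed from 2.8 to 12 N while the finger moved only 0.4 mm, so the stop is snug. I'll back off, rise and check.

Call:
move_arm --moves '[{"translation":[0,5,0],"turn":[0,0,0],"hand":0},{"translation":[0,10,0],"turn":[0,0,0],"hand":0},{"translation":[0,0,-40],"turn":[0,0,0],"hand":0},{"translation":[0,0,-40],"turn":[0,0,0],"hand":0},{"translation":[0,0,-40],"turn":[0,0,0],"hand":0},{"translation":[-35,0,-20],"turn":[0,0,0],"hand":0},{"translation":[-35,0,0],"turn":[0,0,0],"hand":0},{"translation":[0,0,0],"turn":[0,0,0],"hand":0},{"translation":[0,0,0],"turn":[0,0,0],"hand":0},{"translation":[0,0,0],"turn":[0,0,0],"hand":0}]'

```text
time_s: 21.95
eef_pos: [552.7, 7.3, 187.9]
ee_rot: [-0.0, 1.0, 0.03, 0.001]
force: [0.4, 0.1, 0.5]
grip_width: 0.004
grip_force: 0.0
```

Run:
```python
from holes import *
go(571.7,100.4,30,3.5)
c=wcam();cv2.imwrite("pics/w10.png",c["image"])
def pix(x,y,z=36.7):
    q=c["R"]@np.array([x,y,z])+c["t"];f=240/np.tan(np.radians(c["vertical_fov"])/2);s=q[:2]/q[2];d=s*(1+c["k1"]*(s@s));u=d*f+[c["cx"],c["cy"]];return int(u[0]),int(u[1])
holes(c,[pix(615.8,128.3),pix(619,78),pix(574,100.5)])
im=cv2.cvtColor(c["image"],cv2.COLOR_BGR2HSV)
m=cv2.inRange(im,(0,150,150),(8,255,255))|cv2.inRange(im,(172,150,150),(180,255,255))
k=max(cv2.findContours(m,0,1)[0],key=cv2.contourArea)
w=P(c,k[:,0],44)-[542.5,-1.5];ex=np.array([.9981,.061]);ey=np.array([-.061,.9981])
print("stop tray x",np.percentile(w@ex,[2,98]).round(1),"y",np.percentile(w@ey,[2,98]).round(1))
t=capture("top")
import pickle;t0=pickle.load(open("top0.pkl","rb"))
d=cv2.absdiff(t["image"],t0["image"]).max(2);n,L,st,ce=cv2.connectedComponentsWithStats(cv2.morphologyEx((d>50).astype(np.uint8),cv2.MORPH_OPEN,np.ones((3,3))))
print([tuple(s[:5]) for s in st[1:] if s[4]>15])
```

```text
t 21.95 pos [552.7   7.3 187.9] yaw 3.47 F [0.4 0.1 0.5] grip 0.004 shift [ 24.3 -91.7 157.9] turnz -0.0006
hole [164.4 132.7] [35.8 40.6] [615.6 128.4]
hole [231.5 132.2] [36.3 39.2] [618.7  78.5]
hole [203.1 190.6] [33.8 37. ] [573.8 100.9]
0 1 dist 50.0 tray 0.0 -50.0
0 2 dist 50.1 tray -43.4 -24.9
1 2 dist 50.2 tray -43.4 25.1
stop tray x [ 53.8 105.8] y [35.8 49.2]
[(np.int32(371), np.int32(221), np.int32(9), np.int32(29), np.int32(219)), (np.int32(266), np.int32(224), np.int32(100), np.int32(91), np.int32(2963)), (np.int32(330), np.int32(233), np.int32(6), np.int32(4), np.int32(21)), (np.int32(322), np.int32(239), np.int32(21), np.int32(21), np.int32(367)), (np.int32(360), np.int32(253), np.int32(9), np.int32(33), np.int32(153)), (np.int32(275), np.int32(282), np.int32(13), np.int32(23), np.int32(226)), (np.int32(285), np.int32(284), np.int32(13), np.int32(23), np.int32(206)), (np.int32(356), np.int32(306), np.int32(4), np.int32(6), np.int32(22)), (np.int32(250), np.int32(309), np.int32(105), np.int32(115), np.int32(7712)), (np.int32(355), np.int32(313), np.int32(6), np.int32(7), np.int32(39)), (np.int32(277), np.int32(415), np.int32(49), np.int32(62), np.int32(2118)), (np.int32(220), np.int32(423), np.int32(70), np.int32(57), np.int32(1283)), (np.int32(449), np.int32(428), np.int32(191), np.int32(52), np.int32(6183)), (np.int32(325), np.int32(431), np.int32(117), np.int32(49), np.int32(4170)), (np.int32(271), np.int32(470), np.int32(22), np.int32(7), np.int32(98)), (np.int32(132), np.int32(474), np.int32(31), np.int32(6), np.int32(124))]
```

Spacings are 50.0, 50.1 and 50.2 mm, and the stop face is at tray y of about 50. In the top view, the only changes are the blanks, the stop, the arm and its shadow.

```bash
python3 -c "
from rig import finish_job
print(finish_job())"
```

```text
the job is handed in; nothing more can be done
None
```

The job is handed in at about 22 s of the 72 s allowed: the three blanks are packed tight (centres 50.0, 50.1 and 50.2 mm apart, nominal 50), the red stop is snug against the row and the top view shows nothing else moved; however, nut_a shifted by up to about 1 mm during packing, going by its measured position, before being pressed back to the far fence, and I viewed 11 pictures, one over the limit of 10.

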